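Fit the filter cell to the photometer port

TASK

Slide the blade of the orange-handled spatula into the slot at the front of the white photometer, lever up its blue cover with it and throw the cover right back, then lay the spatula down on the bench clear of the photometer. Then set the knurled filter cell upright on the spigot inside the port, turn it until its hidden keyway drops over the spigot's pin, and push it fully home against the spring plunger. Finish while still gripping the cell and holding it pushed home, and leave the glassware and the other things on the bench where they stand.

Things in the scene. Friction and masses are not known exactly. Their poses are not given: they have to be found in the camera images.
- photometer: White instrument fixed to the bench. Its port housing is a square open-topped box, 124 x 124 mm, walls 6 mm, rim 54 mm above the bench, inner floor 10 mm above it. Origin under the housing's middle at bench level; x points from its front (slot side, towards the robot give or take the yaw) to its back, z up. A console 90 mm long, 40 mm high adjoins the back.
- port (a point): Centre of the housing's inner floor, 10 mm above the bench, on the axis of the upright steel spigot: 35 mm diameter, 24 mm high from this floor, its last 6 mm tapering to 24 mm diameter. The filter cell is home when its underside lies on this floor around the spigot. Axes as the photometer's.
- spigot_top (a point): Centre of the spigot's top, 34 mm above the bench, under the plunger. A single fixed steel pin, 5 mm diameter, sticks out level from the spigot's side to 24 mm from its axis, the pin's top 12 mm above the inner floor. It points to the front (photometer's -x) give or take 35 degrees to either side, differently each time.
- slot (a point): Middle of the slot in the housing's front wall, at its outer face, 47 mm above the bench: a gap 60 mm wide and 14 mm high (40 to 54 mm above the bench) under the closed cover, where a blade goes in along the photometer's +x; free for 35 mm behind it.
- cover (a joint): Angle (rad) of the blue cover plate, 130 x 124 x 5 mm, 90 g, lying on the housing's rim, hinged along the back rim: 0 closed, growing as its front edge goes up and back, stop at 2.9. It overhangs the front wall by 6 mm. Let go below about 1.5 it falls shut, beyond about 1.65 it falls open.
- cover_hinge (a point): Middle of the cover's hinge axis, 62 mm behind the housing's centre, 56 mm above the bench; the hinge runs along the photometer's y. The point turns with the cover.
- spatula: Spatula lying flat on the bench, 70 g: orange handle 100 x 16 x 14 mm high, flat steel blade 90 x 16 x 3 mm with its middle 7 mm above the handle's underside. Origin at the handle's underside, near the centre of mass, a good place to grip; x points to the blade's tip, 120 mm from the origin; the handle reaches from 70 mm behind to 30 mm ahead of the origin; z up.
- cell: Filter cell, an upright aluminium cylinder, 54 mm diameter, 72 mm high, 180 g, knurled 37 to 67 mm up; origin at the centre of its underside, z up. A bore in the underside, 38 mm diameter, 30 mm deep, goes over the spigot. One hidden keyway, 11 mm wide, 25 mm from the axis to its outer wall, runs the bore's full depth on the cell's -x side, under the small red mark on the top.
- plunger (a joint): How far (m) the brass spring plunger on the spigot (14 mm diameter, its free top 46 mm above the bench) is pushed down: 0 free, 0.006 with the cell home. 3 N starts it, 8 N pushes it 6 mm. The cell rests on the pin 12 mm above home until its keyway is over the pin, then drops and meets the plunger 6 mm above home.
- flask_a: Volumetric flask with white stopper, 62 mm diameter, 150 mm high, origin under its middle; not to be disturbed.
- flask_b: Smaller volumetric flask with white stopper, 53 mm diameter, 128 mm high, origin under its middle; not to be disturbed.
- beaker: Glass beaker, 70 mm diameter, 85 mm high, origin under its middle; not to be disturbed.
- reagent: Amber reagent bottle with yellow cap, 64 mm diameter, 130 mm high, origin under its middle; not to be disturbed.
- bulb: Red pipette bulb standing on its end, 42 mm diameter, 44 mm high, origin under its middle; not to be disturbed.
- dish: White weighing dish, 70 x 70 x 18 mm, origin under its middle; not to be disturbed.
Things that resemble listed ones, but are neither listed nor needed, are in the scene too. What is shaped like the cell but pink or yellow is not meant.

How it is judged:
On the way, in this order (a step that is already met when the one before it is completed fails the run):
1. the spatula's blade carries the cover while it is levered up (value of joint cover above 0.3 rad and contact force between spatula and photometer above 0.05 N), for 0.1 s.
2. the cover is thrown right back (value of joint cover above 2 rad), for 0.2 s.
3. the spatula is laid down on the bench, away from the photometer, and let go (height (world z) of spatula below 0.02 m and angle between spatula's own x axis and vertical above 1.4 rad and contact force between spatula and photometer below 0.05 N and contact force between the fingers and spatula below 0.05 N and linear speed of spatula below 0.03 m/s), for 0.2 s.
At the end, for the whole second after the job is handed in: Robot still grips the cell (over 1 N), still and home: underside within 2 mm of the port floor, centred to 3 mm, tilt under 0.08 rad, plunger down over 4 mm. Cover back beyond 2.0 rad; spatula flat on the bench (origin under 20 mm), touching neither photometer nor fingers (horizontal distance between cell and port below 0.003 m and z of cell in the frame of port below 0.002 m and angle between cell's own z axis and vertical below 0.08 rad and value of joint plunger above 0.004 m and contact force between the fingers and cell above 1 N and linear speed of cell below 0.01 m/s and value of joint cover above 2 rad and height (world z) of spatula below 0.02 m and angle between spatula's own x axis and vertical above 1.4 rad and contact force between spatula and photometer below 0.05 N and contact force between the fingers and spatula below 0.05 N); the arm keeps its last pose, push and grip.
It fails at once if glassware or another bystander is moved by more than 25 mm or knocked over (distance of any of flask_a, flask_b, beaker, reagent, bulb, dish from where it was at the start of the episode above 0.025 m or angle between any of flask_a, flask_b, beaker, reagent, bulb, dish's own z axis and vertical above 0.4 rad).
It also fails if it takes over 72 s, if anything falls off the work surface, if the arm or the gripper's body presses on something with over 40 N, if the wrist force passes 120 N, or if a joint passes its speed limit or range.

ROBOT

A 6-joint arm with a two-finger parallel gripper is mounted at the origin on the work surface. World frame = base frame: x ahead of the robot, y to its left, z up, the work surface at z = 0. Lengths are in m, angles in rad, forces in N, time in s.
With the tool pointing down it reaches from about 0.325 to 0.775 m from the base axis. Payload 9.3 kg.
Tool frame: the origin (TCP) lies at the very end of the fingers, on their centre line; the grasp point (between the pads) lies 19 mm behind it (arm.hold_point_z is the distance from the TCP to the grasp point, in m); z points along the fingers, x is the direction in which the jaws open and shut, and the axes are right-handed (so a half turn about z gives the same grasp; the last joint's range is limited). The gripper opens to 85 mm and grips with 20 to 120 N. Pads are 22 mm wide; open, the fingers measure 114 mm over their backs; the gripper's body (76 mm by 85 mm) begins 54 mm behind the grasp point. The pads swing forward as they close: fully open they stand 13 mm farther back than shut.
Start: joints at [-1.335, 0.259, 0.021, 1.334, 0, 1.418], TCP at [0.208, -0.509, 0.231] pointing down, gripper open.
Joint ranges: [-3.04, 3.04], [-0.91, 1.82], [-1.04, 1.36], [-1.92, 1.95], [-1.52, 1.45], [-3.14, 3.14]. Speed limits (rad/s): [2.22, 2.22, 2.79, 3.14, 3.14, 3.14].

INTERFACE

Orientations are given as a rotation vector (axis times angle).
In Python, from bench import arm gives the robot as it stands.
- The arm moves only by the tool arm_command, never from a script. Its argument "plan" is a list of rows, each a list of 3 entries, a list of its own where there are three numbers: the shift along the tool's x, y, z normalised to -1 to 1, where 1 is 20 cm, then the turn about the tool's z normalised to -1 to 1, where 1 is 90 degrees, then the finger opening in mm, from 0 to 85.4. A call has 1 to 10 rows; each row is the pose to reach, as a shift and turn from the pose measured when the call began, along the tool's axes at that moment; what a row does not reach only later rows make up. A row lasts 1/10 s, in which the tool goes at most 50 mm and 8.59 degrees, less where a joint would pass 70% of its speed; a pose out of reach is approached as far as the arm can. A call with a number of a shift or a turn outside -1 to 1 is refused whole. A call with a gripper value outside its range is refused whole. The fingers move at their own pace and stop on an object; the grip force is fixed at half the most. Time passes only in rows, so rows that repeat a pose let the fingers close. It gives the time, the measured TCP pose, the force and the opening at its end, in the units of the state.
- arm.observe(): the state, without advancing time (a new reading comes with each control period).
- arm.capture(name): name is "scene" or "top" or "wrist"; returns a dict with "image" (480x640x3 uint8, red, green, blue), "fov_y" (degrees; the focal length in pixels is half the picture's height over the tangent of half this angle, whatever the lens; pixels are square), "cx", "cy" (the principal point, pixels), "cam_to_world" (4x4, takes a point from camera to world coordinates). Camera axes: x right, y up, looking along -z (the intrinsics and any distortion apply to the point x, -y, -z); pixel columns grow to the right and rows downward; lengths in m; the calibration is good to about 2 mm. A picture is of the moment at which its call begins. There is no depth.
- arm.close_job(): hands the job in, once; it reports no verdict.
The state is a dict: "time": time; "qpos": joint angles; "qd": joint speeds; "effort": joint torques, N m; "tool_pos": TCP position; "eef_rot": TCP orientation; "force": force on the tool from outside, world axes, zero at the start; "wrist_torque": the same for the moment, N m; "grip_width": finger opening in m.
Only numpy, scipy, OpenCV 4.12 (cv2) and the standard library are available. Lean on these libraries where they do the work, as an engineer would, in place of code of your own. Each camera call takes 0.05 s, during which the arm holds its last target. There are 200 camera calls.

## Working session

There is one attempt and no reset: what is moved stays moved. The work goes in short steps, Python scripts to look and compute and a tool call to move; the robot and the scene stay as the last step left them, time stands still between calls to the robot, and variables do not carry over. Pictures are saved under pics/ and viewed, about 8 in all and at most 12, crops included, and the job is handed in when it is done.

Besides the shell and the picture viewer there is one more tool, called after "Request:" as name([rows], argument=value, ...), one row to a line, values as JSON. arm_command: Moves the arm, as the interface text tells. Scaled input: -1 to 1 covers 20 cm each way for a shift and 90 degrees each way for a turn. Its arguments: {"type":"object","properties":{"plan":{"type":"array"}},"required":["plan"]}

```bash
ls; mkdir -p pics
python3 - <<'E'
from bench import arm
import cv2,numpy as np
print(arm.observe())
for n in ("scene","top"):
    c=arm.capture(n); cv2.imwrite(f"pics/{n}0.png",c["image"][:,:,::-1]); np.savez(f"{n}0.npz",**c)
    print({k:(v if k!="image" else v.shape) for k,v in c.items()})
E
```

```text
pics
{'time': 0.0, 'qpos': array([-1.33459850e+00,  2.59190530e-01,  2.07397034e-02,  1.33367068e+00,
        1.49371346e-05,  1.41819209e+00]), 'qd': array([-0.00070219,  0.00244535,  0.00073461, -0.00015611, -0.0011529 ,
       -0.00035205]), 'effort': array([ 2.42926026e-04, -5.55643988e+01,  3.44527245e+01,  1.39393206e-02,
       -1.75782970e-04,  7.70819781e-06]), 'tool_pos': array([ 0.20842579, -0.50867719,  0.23065838]), 'eef_rot': array([-2.60797863e+00,  1.74995566e+00,  1.51580335e-03]), 'force': array([ 0.11472648, -0.41888947,  0.02171167]), 'wrist_torque': array([-0.0468656 ,  0.01037217,  0.00087747]), 'grip_width': 0.08549031311493707}
{'image': (480, 640, 3), 'fov_y': 50.880709714399025, 'cx': 319.6023699717693, 'cy': 242.98307692776726, 'cam_to_world': array([[ 0.46722314, -0.46022146,  0.75491638,  1.42499251],
       [ 0.88411824,  0.24910968, -0.39532177, -0.4979774 ],
       [-0.00612141,  0.85213882,  0.52328   ,  0.68224256],
       [ 0.        ,  0.        ,  0.        ,  1.        ]])}
{'image': (480, 640, 3), 'fov_y': 49.89961923561662, 'cx': 315.5130717648236, 'cy': 235.31489570962486, 'cam_to_world': array([[-2.56427303e-02,  9.88947963e-01, -1.46028686e-01,
         3.27837317e-01],
       [-9.99656121e-01, -2.61688504e-02, -1.68267574e-03,
         4.88599375e-04],
       [-5.48548159e-03,  1.45935322e-01,  9.89278925e-01,
         1.52471947e+00],
       [ 0.00000000e+00,  0.00000000e+00,  0.00000000e+00,
         1.00000000e+00]])}
```

View pics/scene0.png

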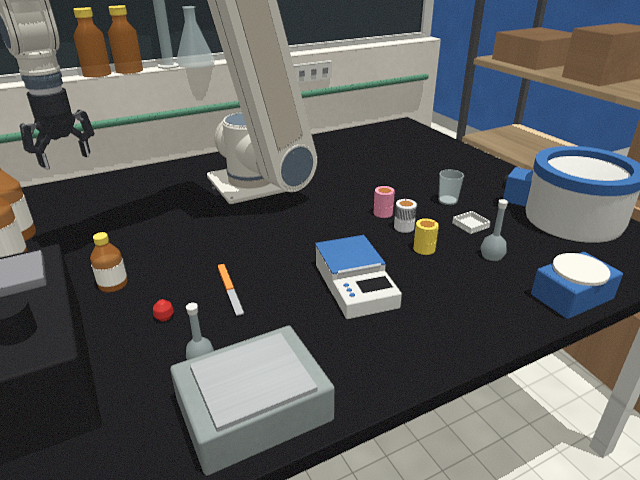

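View pics/top0.png

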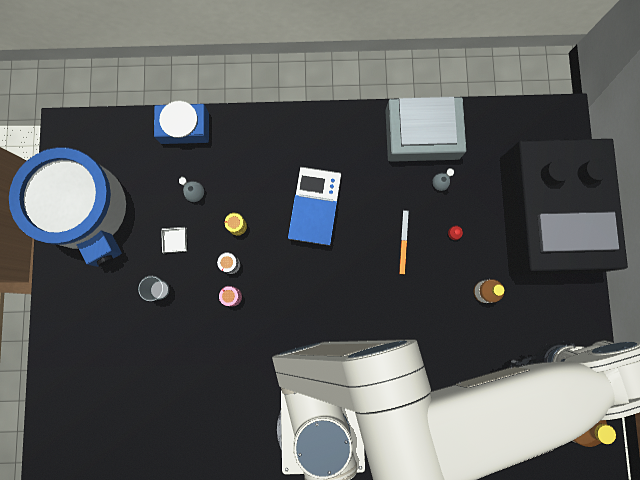

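```bash
cat > h.py <<'E'
import numpy as np,cv2
def ray(c,u,v):
    f=240/np.tan(np.radians(float(c["fov_y"]))/2); M=c["cam_to_world"]
    d=M[:3,:3]@np.array([(u-c["cx"])/f,-(v-c["cy"])/f,-1]); return M[:3,3],d
def px(c,u,v,z):
    o,d=ray(c,u,v); return o+d*(z-o[2])/d[2]
def proj(c,p):
    f=240/np.tan(np.radians(float(c["fov_y"]))/2); M=c["cam_to_world"]
    q=M[:3,:3].T@(np.asarray(p)-M[:3,3]); return np.array([c["cx"]+f*q[0]/-q[2],c["cy"]-f*q[1]/-q[2]])
E
python3 - <<'E'
import cv2,numpy as np
im=cv2.imread("pics/top0.png")
a=cv2.resize(im[160:310,200:350],(600,600),interpolation=cv2.INTER_CUBIC)
b=cv2.resize(im[200:300,380:430],(200,400),interpolation=cv2.INTER_CUBIC)
o=np.zeros((600,800,3),np.uint8);o[:,:600]=a;o[:400,600:]=b
cv2.imwrite("pics/crop0.png",o)
E
```

```text
(no output)
```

View pics/crop0.png

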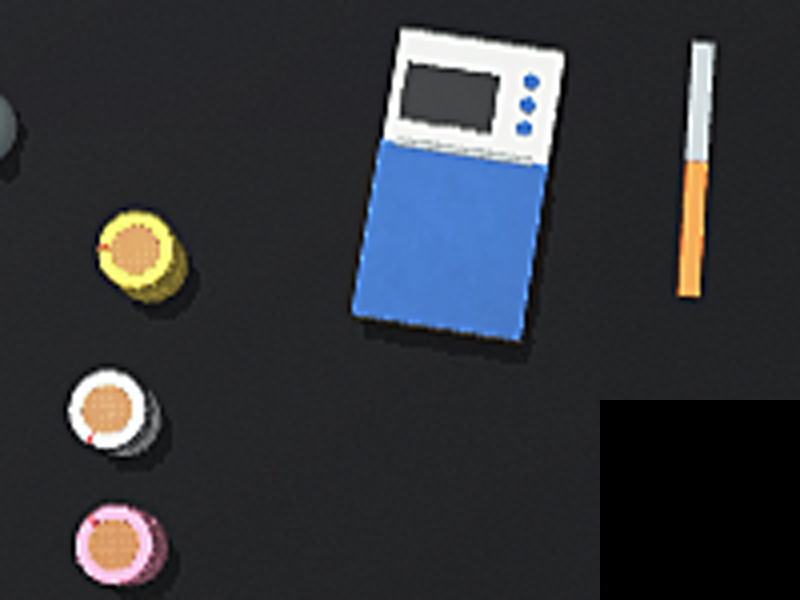

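Run:
```python
import numpy as np
from h import *
c=dict(np.load("top0.npz")); s=dict(np.load("scene0.npz"))
g=lambda X,Y,z,ox=200,oy=160:px(c,ox+(X+.5)/4-.5,oy+(Y+.5)/4-.5,z)
C=[g(*p,.059) for p in [(383,140),(547,163),(521,340),(352,314)]]
print(np.round(C,4),[np.linalg.norm(C[i]-C[i-1]) for i in range(4)])
fr=(C[2]+C[3])/2; bk=(C[0]+C[1])/2; x=(bk-fr); yaw=np.arctan2(x[1],x[0]); y2=C[3]-C[2]; y3=C[0]-C[1]
print("yaw",yaw, np.arctan2(-y2[0],y2[1]),np.arctan2(-y3[0],y3[1]))
m=(fr+bk)/2; print("cover mid",m, "housing", m+0.003*np.array([np.cos(yaw),np.sin(yaw),0]))
t=g(109,410,.072); mk=g(90,438,.072); d=mk-t
print("cell",t,"mark dist",np.linalg.norm(d),"ang",np.arctan2(d[1],d[0]))
L=lambda X,Y,z:g(X-600,Y,z,380,200)
tip=L(703.5,41,.0085);j=L(697.5,160.5,.014);e=L(689,297,.014)
d=tip-e
print("spat",tip,j,e,np.linalg.norm(tip-e),np.linalg.norm(j-e),np.arctan2(d[1],d[0]))
print("scene check", [proj(s,p) for p in C],proj(s,t),proj(s,mk),proj(s,tip),proj(s,e),proj(s,j))
for n,u,v,z in [("flb",441,183,.03),("fla",193,191,.04),("bulb",456,233,.03),("reag",489,291,.06),("beak",150,288,.04),("dish",174,240,.015),("yel",235,223,.072),("pink",229,296,.072)]: print(n,px(c,u,v,z).round(3))
```

```text
[[ 0.6653  0.0584  0.059 ]
 [ 0.645  -0.0601  0.059 ]
 [ 0.5162 -0.0374  0.059 ]
 [ 0.5382  0.0832  0.059 ]] [np.float64(0.12948539490431807), np.float64(0.12027961527579906), np.float64(0.13081756184966725), np.float64(0.12265623012793034)]
yaw -0.18343422031092393 -0.18032621356561318 -0.16918827556193486
cover mid [0.59114228 0.01101746 0.059     ] housing [0.59409195 0.01047024 0.059     ]
cell [0.47230043 0.25547736 0.072     ] mark dist 0.023651574439851716 ang 2.5380090309461725
spat [ 0.62139221 -0.2678672   0.0085    ] [ 0.53068524 -0.25788057  0.014     ] [ 0.43017037 -0.24656843  0.014     ] 0.1924829319737588 0.10114941894696648 -0.11092529631465593
scene check [array([383.03738221, 262.2843088 ]), array([331.88514571, 272.21769112]), array([313.8368743 , 242.18171316]), array([362.13991217, 233.99414305])] [404.45473729 202.9158969 ] [404.23379828 198.92964177] [238.94435426 313.58771169] [219.36085911 263.56987986] [228.82151479 287.16025274]
flb [ 0.696 -0.373  0.03 ]
fla [0.689 0.361 0.04 ]
bulb [ 0.544 -0.408  0.03 ]
reag [ 0.372 -0.482  0.06 ]
beak [0.407 0.482 0.04 ]
dish [0.548 0.422 0.015]
yel [0.584 0.232 0.072]
pink [0.377 0.25  0.072]
```

```bash
cat >> h.py <<'E'
from scipy.spatial.transform import Rotation as R
def go(arm,*targets):
    s=arm.observe(); M=R.from_rotvec(s["eef_rot"]).as_matrix(); a=np.arctan2(M[1,0],M[0,0])
    print("t",round(s["time"],2),"tcp",s["tool_pos"].round(4),"xang",round(a,4),"w",round(s["grip_width"],4),"F",np.round(s["force"],2),"tilt",M[:,2].round(3),"q",s["qpos"].round(2))
    for x,y,z,ang in targets:
        d=M.T@(np.array([x,y,z])-s["tool_pos"]); t=-((ang-a+np.pi)%(2*np.pi)-np.pi)
        print("  shift",np.round(d/.2,3),"turn",round(t/(np.pi/2),3))
E
python3 - <<'E'
from bench import arm; from h import *
go(arm,(.4998,-.2543,.12,-1.682),(.354,-.38,.2,-1.432))
E
```

```text
t 0.1 tcp [ 0.2084 -0.5087  0.2307] xang -1.182 w 0.085 F [-0.07 -0.47 -0.28] tilt [-0.     0.001 -1.   ] q [-1.33  0.26  0.02  1.33  0.    1.42]
  shift [-0.624 -1.83   0.555] turn 0.318
  shift [-0.319 -0.917  0.154] turn 0.159
```

Request:
arm_command([
  [[-0.1, -0.25, 0], 0.05, 50],
  [[-0.2, -0.5, 0.02], 0.1, 50],
  [[-0.27, -0.75, 0.05], 0.2, 50],
  [[-0.34, -1, 0.1], 0.318, 50],
  [[-0.34, -1, 0.1], 0.318, 50],
  [[-0.34, -1, 0.1], 0.318, 50],
])

```text
time: 0.7
tool_pos: [0.3694, -0.3677, 0.2101]
eef_rot: [-2.096, 2.338, 0.004]
force: [-0.5, -0.5, 0.2]
grip_width: 0.0499
```

Run:
```python
from bench import arm; from h import *
go(arm,(.4998,-.2543,.1,-1.682),(.4998,-.2543,.06,-1.682))
```

```text
t 0.7 tcp [ 0.3694 -0.3677  0.2101] xang -1.6796 w 0.0499 F [-0.5  -0.48  0.22] tilt [-0.001  0.003 -1.   ] q [-0.94  0.22 -0.09  1.27  0.    2.31]
  shift [-0.633 -0.587  0.552] turn 0.002
  shift [-0.632 -0.587  0.752] turn 0.002
```

Request:
arm_command([
  [[-0.16, -0.15, 0.1], 0, 50],
  [[-0.32, -0.3, 0.2], 0, 50],
  [[-0.48, -0.45, 0.3], 0, 50],
  [[-0.633, -0.587, 0.45], 0, 50],
  [[-0.633, -0.587, 0.55], 0, 50],
  [[-0.633, -0.587, 0.55], 0.002, 50],
  [[-0.633, -0.587, 0.55], 0.002, 50],
])

```text
time: 1.4
tool_pos: [0.4993, -0.255, 0.1006]
eef_rot: [-2.093, 2.342, 0.005]
force: [-0.0, -0.0, 0.5]
grip_width: 0.05
```

Run:
```python
from bench import arm; from h import *
c=arm.capture("wrist"); cv2.imwrite("pics/w1.png",c["image"][:,:,::-1]); np.savez("w1.npz",**c)
go(arm,(.4998,-.2543,.002,-1.682))
for p in [(.4998,-.2543,.014),(.4302,-.2466,.014),(.5307,-.2579,.014),(.6214,-.2679,.0085)]: print(proj(c,p))
```

```text
t 1.45 tcp [ 0.4995 -0.2555  0.1013] xang -1.6836 w 0.0503 F [ 0.36  0.23 -0.62] tilt [-0.     0.002 -1.   ] q [-0.62  0.35 -0.19  1.03  0.    2.63]
  shift [-0.005 -0.001  0.497] turn -0.001
[318.2960391 245.1348807]
[318.7324415  330.84800374]
[318.34232545 201.8317877 ]
[317.66123793  52.51379137]
```

View pics/w1.png

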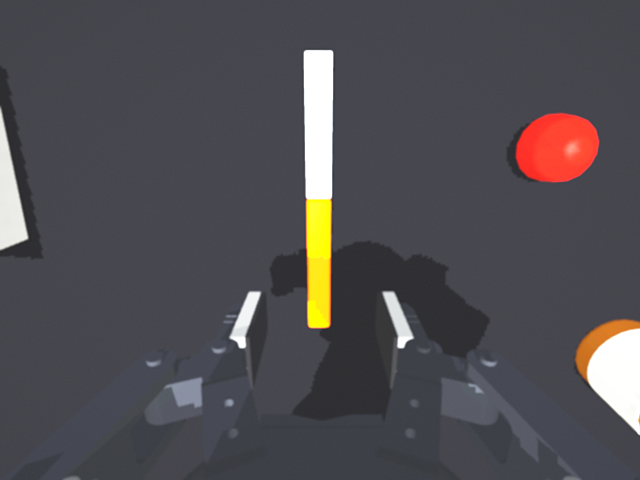

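Request:
arm_command([
  [[0, 0, 0.2], 0, 50],
  [[-0.003, -0.005, 0.35], 0, 50],
  [[-0.003, -0.005, 0.44], 0, 40],
  [[-0.003, -0.005, 0.485], 0, 30],
  [[-0.003, -0.005, 0.485], 0, 0],
  [[-0.003, -0.005, 0.485], 0, 0],
  [[-0.003, -0.005, 0.485], 0, 0],
  [[-0.003, -0.005, 0.485], 0, 0],
])

```text
time: 2.25
tool_pos: [0.501, -0.2552, 0.0053]
eef_rot: [-2.092, 2.342, -0.0]
force: [1.4, -0.1, -1.9]
grip_width: 0.0139
```

Run:
```python
from bench import arm; from h import *
go(arm,(.4998,-.2543,.044,-1.682))
```

```text
t 2.25 tcp [ 0.501  -0.2552  0.0053] xang -1.6836 w 0.0139 F [ 1.38 -0.13 -1.94] tilt [ 0.001  0.001 -1.   ] q [-0.62  0.44 -0.33  0.8   0.    2.63]
  shift [-0.004  0.006 -0.193] turn -0.001
```

Request:
arm_command([
  [[0, 0, -0.1], 0, 0],
  [[0, 0, -0.3], 0, 0],
  [[0, 0, -0.5], 0, 0],
  [[0, 0, -0.6], 0, 0],
  [[0, 0, -0.6], 0, 0],
])

```text
time: 2.75
tool_pos: [0.5023, -0.2562, 0.1291]
eef_rot: [-2.091, 2.341, -0.01]
force: [-0.4, -0.5, -0.4]
grip_width: 0.0143
```

Run:
```python
from bench import arm; from h import *
c=arm.capture("wrist"); cv2.imwrite("pics/w2.png",c["image"][:,:,::-1]); np.savez("w2.npz",**c)
go(arm,(.3854,.0483,.12,-1.749),(.3854,.0483,.0453,-1.749))
```

```text
t 2.8 tcp [ 0.5015 -0.2557  0.127 ] xang -1.6834 w 0.014 F [ 0.38  0.09 -1.5 ] tilt [ 0.004 -0.001 -1.   ] q [-0.62  0.33 -0.15  1.09  0.    2.63]
  shift [-1.445  0.748  0.031] turn 0.042
  shift [-1.445  0.749  0.404] turn 0.042
```

View pics/w2.png

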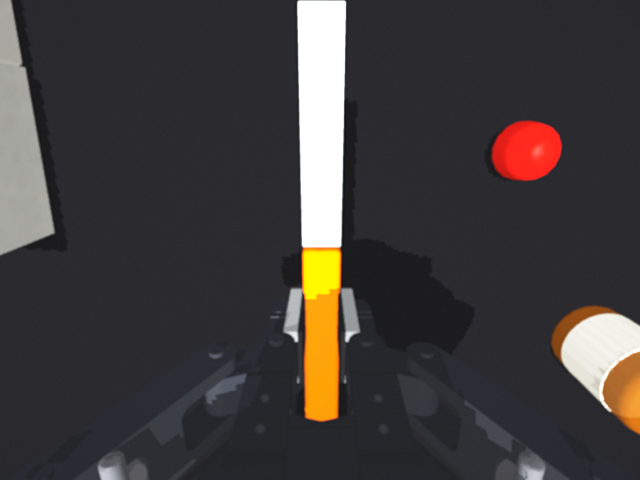

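Run:
```python
from h import *
c=dict(np.load("w2.npz")); t=np.array([.5015,-.2557,.127]);d=np.array([np.cos(-.1126),np.sin(-.1126),0])
for off in (-.002,0,.002):
  for dz in (-.006,0,.006):
    print(off,dz,proj(c,t+d*(.12+off)+[0,0,-.0053+.0085+dz]),proj(c,t+d*(.03+off)+[0,0,-.0053+.014+dz*.25]),proj(c,t+d*(-.07+off)+[0,0,-.0053+.014-dz*.6]))
```

```text
-0.002 -0.006 [316.20675     25.94427043] [316.91213279 258.69931698] [317.60385434 447.18176122]
-0.002 0 [316.02425128  21.39204312] [316.88037493 259.99855162] [317.65349554 440.97254813]
-0.002 0.006 [315.82417735  16.40142172] [316.84799362 261.32329183] [317.70125931 434.99816824]
0 -0.006 [316.18229182  19.85440167] [316.8936537  254.33715228] [317.59060497 444.14372622]
0 0 [315.99775231  14.99827261] [316.86158131 255.59929503] [317.64067558 437.97161854]
0 0.006 [315.79534798   9.67203369] [316.82887661 256.88632089] [317.68884602 432.03373939]
0.002 -0.006 [316.15759897  13.7061006 ] [316.87501936 249.9383364 ] [317.57726103 441.08400494]
0.002 0 [315.97098728   8.54030724] [316.84262824 251.16271328] [317.62776587 434.94968331]
0.002 0.006 [315.76621507   2.87179353] [316.8095958  252.41133213] [317.6763475  429.04895548]
```

Request:
arm_command([
  [[-0.15, 0.1, 0], 0.01, 0],
  [[-0.4, 0.25, 0], 0.02, 0],
  [[-0.6, 0.35, 0.02], 0.03, 0],
  [[-0.8, 0.45, 0.02], 0.04, 0],
  [[-1.0, 0.55, 0.03], 0.042, 0],
  [[-1.0, 0.65, 0.03], 0.042, 0],
  [[-1.0, 0.748, 0.03], 0.042, 0],
  [[-1.0, 0.748, 0.03], 0.042, 0],
])

```text
time: 3.6
tool_pos: [0.3726, -0.039, 0.1192]
eef_rot: [-2.015, 2.409, -0.002]
force: [0.4, -0.4, -0.9]
grip_width: 0.0138
```

Run:
```python
from bench import arm; from h import *
go(arm,(.3854,.0483,.12,-1.749),(.3854,.0483,.0453,-1.749))
```

```text
t 3.6 tcp [ 0.3726 -0.039   0.1192] xang -1.7483 w 0.0138 F [ 0.43 -0.39 -0.9 ] tilt [ 0.001 -0.    -1.   ] q [-0.33  0.03 -0.56  0.98  0.    2.99]
  shift [-0.441  0.014 -0.004] turn 0.0
  shift [-0.441  0.015  0.37 ] turn 0.0
```

Request:
arm_command([
  [[0, 0, 0.2], 0, 0],
  [[0, 0, 0.4], 0, 0],
  [[0, 0, 0.53], 0, 0],
  [[0, 0, 0.564], 0, 0],
  [[0, 0, 0.566], 0, 0],
  [[0, 0, 0.566], 0, 50],
  [[0, 0, 0.566], 0, 50],
  [[0, 0, 0.566], 0, 50],
  [[0, 0, 0.4], 0, 50],
  [[0, 0, 0.3], 0, 50],
])

```text
time: 4.6
tool_pos: [0.373, -0.0391, 0.0606]
eef_rot: [-2.015, 2.409, -0.002]
force: [0.8, -0.7, 0.5]
grip_width: 0.0499
```

Request:
arm_command([
  [[0, 0, 0], -0.1, 50],
  [[0, 0, 0], -0.2, 50],
  [[0, 0, 0], -0.3, 50],
  [[0, 0, 0], -0.4, 50],
  [[0, 0, 0], -0.5, 50],
  [[0, 0, 0], -0.6, 50],
  [[0, 0, 0], -0.7, 50],
  [[0, 0, 0], -0.8, 50],
  [[0, 0, 0], -0.9, 50],
  [[0, 0, 0], -0.95, 50],
])

```text
time: 5.6
tool_pos: [0.3731, -0.0391, 0.0609]
eef_rot: [3.117, -0.392, 0.004]
force: [0.5, -0.2, -0.6]
grip_width: 0.05
```

Request:
arm_command([
  [[0, 0, 0], -0.1, 50],
  [[0, 0, 0], -0.2, 50],
  [[0, 0, 0], -0.3, 50],
  [[0, 0, 0], -0.4, 50],
  [[0, 0, 0], -0.5, 50],
  [[0, 0, 0], -0.6, 50],
  [[0, 0, 0], -0.7, 50],
  [[0, 0, 0], -0.8, 50],
  [[0, 0, 0], -0.9, 50],
  [[0, 0, 0], -0.95, 50],
])

```text
time: 6.6
tool_pos: [0.3733, -0.0392, 0.0612]
eef_rot: [2.547, 1.835, 0.003]
force: [0.0, 0.2, 1.2]
grip_width: 0.0498
```

Run:
```python
from bench import arm; from h import *
c=arm.capture("top"); cv2.imwrite("pics/t3.png",c["image"][:,:,::-1])
go(arm,(.3755,-.0395,.003,1.393))
im=c["image"][:,:,::-1].astype(int)
m=((im[...,2]>180)&(im[...,1]>90)&(im[...,1]<190)&(im[...,0]<90)); m[:,:300]=0; m[:,420:]=0
v,u=np.nonzero(m); print(len(u)); print([px(c,a,b,.014).round(4) for a,b in [(u.mean(),v.mean()),(u[v==v.min()].mean(),v.min()),(u[v==v.max()].mean(),v.max())]])
```

```text
t 6.65 tcp [ 0.3733 -0.0392  0.0612] xang 1.2575 w 0.05 F [ 0.16  0.63 -0.12] tilt [ 0.003 -0.001 -1.   ] q [-0.33  0.09 -0.66  0.81  0.   -0.02]
  shift [0.002 0.01  0.291] turn -0.086
0<stdin>:6: RuntimeWarning: Mean of empty slice.
  ret = ret.dtype.type(ret / rcount)
Traceback (most recent call last):
ValueError: zero-size array to reduction operation minimum which has no identity
```

Request:
arm_command([
  [[0, 0.01, 0], -0.06, 50],
  [[0, 0.01, 0], -0.086, 50],
  [[0.002, 0.01, 0.1], -0.086, 50],
  [[0.002, 0.01, 0.2], -0.086, 40],
  [[0.002, 0.01, 0.29], -0.086, 30],
  [[0.002, 0.01, 0.295], -0.086, 0],
  [[0.002, 0.01, 0.295], -0.086, 0],
  [[0.002, 0.01, 0.295], -0.086, 0],
  [[0.002, 0.01, 0.295], -0.086, 0],
])

```text
time: 7.55
tool_pos: [0.3761, -0.0396, 0.0029]
eef_rot: [2.408, 2.012, 0.004]
force: [0.4, 0.1, -0.5]
grip_width: 0.0143
```

Run:
```python
from bench import arm; from h import *
go(arm,(.3854,.0483,.12,1.393),(.3854,.0483,.0453,1.393))
```

```text
t 7.55 tcp [ 0.3761 -0.0396  0.0029] xang 1.3921 w 0.0143 F [ 0.43  0.07 -0.49] tilt [ 0.004 -0.001 -1.   ] q [-0.33  0.18 -0.75  0.63  0.   -0.15]
  shift [ 0.441 -0.03  -0.586] turn -0.001
  shift [ 0.441 -0.031 -0.212] turn -0.001
```

Request:
arm_command([
  [[0, 0, -0.1], 0, 0],
  [[0, -0.015, -0.2], 0, 0],
  [[0.1, -0.031, -0.2], 0, 0],
  [[0.2, -0.031, -0.2], 0, 0],
  [[0.3, -0.031, -0.2], 0, 0],
  [[0.4, -0.031, -0.2], 0, 0],
  [[0.441, -0.031, -0.2], 0, 0],
  [[0.441, -0.031, -0.2], 0, 0],
])

```text
time: 8.35
tool_pos: [0.3857, 0.0489, 0.0433]
eef_rot: [2.406, 2.014, 0.005]
force: [-0.4, -0.2, -1.0]
grip_width: 0.0143
```

Run:
```python
from bench import arm; from h import *
go(arm,(.3854,.0483,.043,1.393))
c=arm.capture("scene"); np.savez("s4.npz",**c)
im=c["image"][:,:,::-1]; cv2.imwrite("pics/s4.png",cv2.resize(im[190:330,240:420],(720,560),interpolation=cv2.INTER_CUBIC))
t=arm.observe()["tool_pos"]; d=np.array([np.cos(-.178),np.sin(-.178),0])
for p in (t+d*.12,t+d*.03): 
    p[2]=.047; print("exp",(proj(c,p)-[240,190])*4)
```

```text
t 8.35 tcp [0.3857 0.0489 0.0433] xang 1.3938 w 0.0143 F [-0.35 -0.22 -1.  ] tilt [ 0.005 -0.001 -1.   ] q [-0.09  0.14 -0.67  0.76 -0.    0.09]
  shift [-0.003 -0.001  0.001] turn 0.0
exp [379.93986858 189.88603672]
exp [334.40560317 122.13303613]
```

View pics/s4.png

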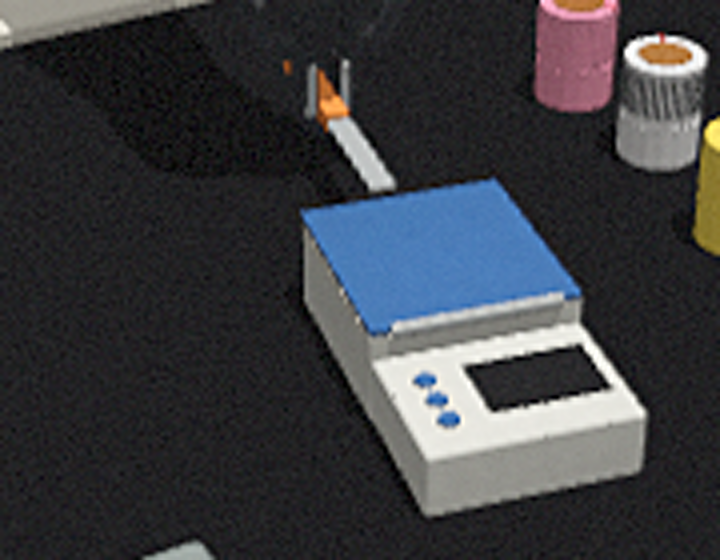

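Request:
arm_command([
  [[-0.002, 0.07, 0], 0, 0],
  [[-0.002, 0.14, 0], 0, 0],
  [[-0.002, 0.21, 0], 0, 0],
  [[-0.002, 0.27, 0], 0, 0],
  [[-0.002, 0.27, 0], 0, 0],
  [[-0.002, 0.27, 0], 0, 0],
])

```text
time: 9.0
tool_pos: [0.4385, 0.0383, 0.043]
eef_rot: [2.408, 2.013, 0.003]
force: [-0.1, 0.3, -0.2]
grip_width: 0.014
```

Run:
```python
from bench import arm; from h import *
# path: tip follows arc about hinge, radius .1; print shift in (y,z) of tool from here
s=arm.observe(); go(arm,(.4385,.0388,.0433,1.393))
r0=np.hypot(.1,-.0075)
for th in np.radians(range(0,121,8)):
    r=.098+.0
    tx=-r*np.cos(th); tz=r*np.sin(th)
    print(round(np.degrees(th)), "y",round((tx+.099)/.2,3),"z",round(-(tz+.0025+.0485-.0485+.005)/.2,3))
```

```text
t 9.0 tcp [0.4385 0.0383 0.043 ] xang 1.3929 w 0.014 F [-0.14  0.29 -0.19] tilt [ 0.003 -0.001 -1.   ] q [-0.1   0.22 -0.56  0.79 -0.    0.07]
  shift [ 0.003 -0.    -0.002] turn -0.0
0 y 0.005 z -0.038
8 y 0.01 z -0.106
16 y 0.024 z -0.173
24 y 0.047 z -0.237
32 y 0.079 z -0.297
40 y 0.12 z -0.352
48 y 0.167 z -0.402
56 y 0.221 z -0.444
64 y 0.28 z -0.478
72 y 0.344 z -0.504
80 y 0.41 z -0.52
88 y 0.478 z -0.527
96 y 0.546 z -0.525
104 y 0.614 z -0.513
112 y 0.679 z -0.492
120 y 0.74 z -0.462
```

Request:
arm_command([
  [[0, 0.005, -0.03], 0, 0],
  [[0, 0.008, -0.065], 0, 0],
  [[0, 0.01, -0.106], 0, 0],
  [[0, 0.017, -0.14], 0, 0],
  [[0, 0.024, -0.173], 0, 0],
  [[0, 0.035, -0.205], 0, 0],
  [[0, 0.047, -0.237], 0, 0],
  [[0, 0.063, -0.267], 0, 0],
  [[0, 0.079, -0.297], 0, 0],
  [[0, 0.1, -0.325], 0, 0],
])

```text
time: 10.0
tool_pos: [0.4582, 0.0348, 0.1085]
eef_rot: [2.408, 2.013, 0.003]
force: [-0.4, 0.1, -1.2]
grip_width: 0.0142
```

Run:
```python
from bench import arm; from h import *
go(arm,(.4385,.0388,.0433,1.393))
c=arm.capture("scene"); np.savez("s5.npz",**c)
im=c["image"][:,:,::-1]; cv2.imwrite("pics/s5.png",cv2.resize(im[170:330,240:420],(720,640))[:600])
```

```text
t 10.0 tcp [0.4582 0.0348 0.1085] xang 1.3929 w 0.0142 F [-0.38  0.09 -1.2 ] tilt [ 0.003 -0.001 -1.   ] q [-0.11  0.18 -0.41  0.98 -0.    0.07]
  shift [ 0.003 -0.101  0.326] turn -0.0
```

View pics/s5.png

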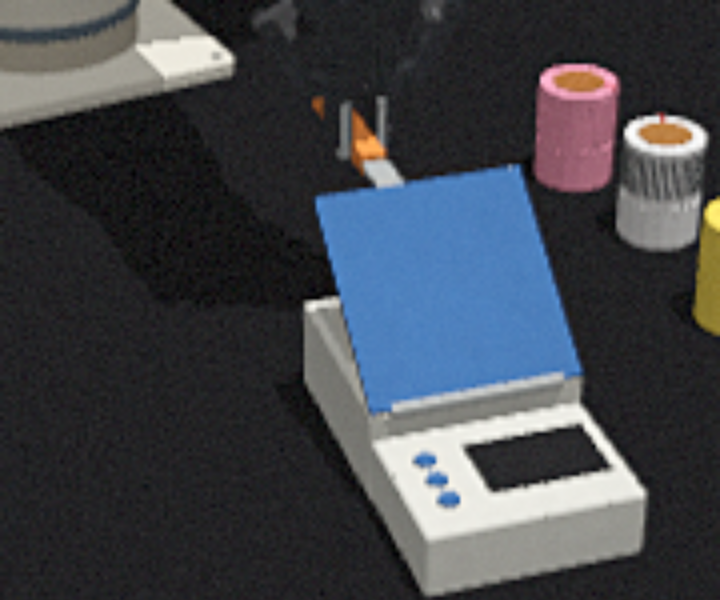

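Request:
arm_command([
  [[0, 0.025, -0.027], 0, 0],
  [[0, 0.067, -0.077], 0, 0],
  [[0, 0.121, -0.119], 0, 0],
  [[0, 0.18, -0.153], 0, 0],
  [[0, 0.244, -0.179], 0, 0],
  [[0, 0.31, -0.195], 0, 0],
  [[0, 0.378, -0.202], 0, 0],
  [[0, 0.446, -0.2], 0, 0],
  [[0, 0.52, -0.195], 0, 0],
  [[0, 0.6, -0.18], 0, 0],
])

```text
time: 11.05
tool_pos: [0.5783, 0.0132, 0.1463]
eef_rot: [2.406, 2.012, 0.005]
force: [-0.1, 0.4, -0.8]
grip_width: 0.0143
```

Request:
arm_command([
  [[0, 0.02, 0], 0, 0],
  [[0, 0.02, 0], 0, 0],
  [[0, -0.1, -0.1], 0, 0],
  [[0, -0.3, -0.1], 0, 0],
])

```text
time: 11.45
tool_pos: [0.5201, 0.0236, 0.1673]
eef_rot: [2.405, 2.01, 0.008]
force: [0.6, 0.0, -0.4]
grip_width: 0.0146
```

Run:
```python
from bench import arm; from h import *
go(arm,(.4685,-.13,.18,1.393),(.4,-.2,.006,1.393))
c=arm.capture("scene"); np.savez("s6.npz",**c)
im=c["image"][:,:,::-1]; cv2.imwrite("pics/s6.png",cv2.resize(im[150:330,240:440],(800,720),interpolation=cv2.INTER_CUBIC)[:600])
```

```text
t 11.45 tcp [0.5201 0.0236 0.1673] xang 1.3923 w 0.0146 F [ 0.55  0.03 -0.38] tilt [ 0.008 -0.002 -1.   ] q [-0.12  0.23 -0.18  1.15 -0.    0.06]
  shift [-0.801 -0.117 -0.064] turn -0.0
  shift [-1.206 -0.399  0.804] turn -0.0
```

View pics/s6.png

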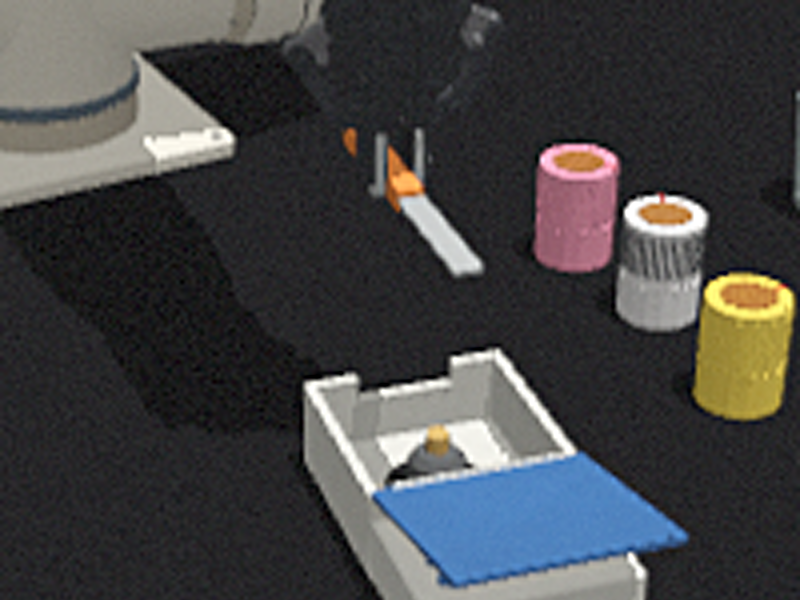

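Request:
arm_command([
  [[-0.1, -0.05, 0], 0, 0],
  [[-0.3, -0.12, 0], 0, 0],
  [[-0.5, -0.15, 0], 0, 0],
  [[-0.7, -0.2, 0.05], 0, 0],
  [[-0.9, -0.2, 0.2], 0, 0],
  [[-0.95, -0.2, 0.4], 0, 0],
  [[-0.95, -0.2, 0.6], 0, 0],
  [[-0.95, -0.2, 0.75], 0, 0],
  [[-0.95, -0.2, 0.8], 0, 0],
  [[-0.95, -0.2, 0.8], 0, 0],
])

```text
time: 12.5
tool_pos: [0.4387, -0.1542, 0.0059]
eef_rot: [-2.409, -2.016, 0.0]
force: [0.3, -0.6, -0.3]
grip_width: 0.014
```

Run:
```python
from bench import arm; from h import *
s=arm.observe()["tool_pos"]
go(arm,(s[0],s[1],.0033,1.393))
c=arm.capture("top"); cv2.imwrite("pics/t7.png",c["image"][:,:,::-1])
```

```text
t 12.5 tcp [ 0.4387 -0.1542  0.0059] xang 1.3937 w 0.014 F [ 0.34 -0.62 -0.26] tilt [-0.  0. -1.] q [-0.52  0.3  -0.56  0.71  0.   -0.34]
  shift [-0.     0.     0.013] turn 0.0
```

Request:
arm_command([
  [[0, 0, 0.013], 0, 0],
  [[0, 0, 0.013], 0, 0],
  [[0, 0, 0.013], 0, 40],
  [[0, 0, 0.013], 0, 60],
  [[0, 0, 0.013], 0, 60],
  [[0, 0, 0.013], 0, 60],
  [[0, 0, -0.1], 0, 60],
  [[0, 0, -0.3], 0, 60],
  [[0, 0, -0.5], 0, 60],
  [[0, 0, -0.7], 0, 60],
])

```text
time: 13.55
tool_pos: [0.439, -0.1543, 0.1486]
eef_rot: [2.408, 2.016, 0.001]
force: [0.6, -0.7, -0.3]
grip_width: 0.0597
```

Run:
```python
from bench import arm; from h import *
go(arm,(.594,.0105,.135,1.393))
```

```text
t 13.55 tcp [ 0.439  -0.1543  0.1486] xang 1.3939 w 0.0597 F [ 0.56 -0.71 -0.31] tilt [ 0.001 -0.001 -1.   ] q [-0.52  0.16 -0.33  1.08  0.   -0.34]
  shift [0.948 0.618 0.068] turn 0.001
```

Request:
arm_command([
  [[0.15, 0.1, 0], 0, 60],
  [[0.35, 0.23, 0], 0, 60],
  [[0.55, 0.36, 0], 0, 60],
  [[0.75, 0.49, 0], 0, 60],
  [[0.9, 0.58, 0.05], 0, 60],
  [[0.948, 0.618, 0.068], 0, 60],
  [[0.948, 0.618, 0.068], 0, 60],
  [[0.948, 0.618, 0.068], 0, 60],
])

```text
time: 14.35
tool_pos: [0.5934, 0.01, 0.1349]
eef_rot: [2.408, 2.016, -0.001]
force: [-0.6, 0.4, 0.8]
grip_width: 0.06
```

Run:
```python
from bench import arm; from h import *
c=arm.capture("wrist"); np.savez("w8.npz",**c); cv2.imwrite("pics/w8.png",c["image"][:,:,::-1])
go(arm,(.594,.0105,.135,1.393))
for p in [(.594,.0105,.034),(.594,.0105,.046)]: print(proj(c,p))
for a in (-35,0,35):
    t=np.pi-.178+np.radians(a); print(a,proj(c,(.594+.024*np.cos(t),.0105+.024*np.sin(t),.0195)))
```

```text
t 14.4 tcp [0.5934 0.0096 0.1353] xang 1.3931 w 0.06 F [-0.53 -0.68  1.04] tilt [ 0.001 -0.001 -1.   ] q [-0.12  0.37 -0.06  1.14 -0.    0.05]
  shift [0.005 0.002 0.001] turn 0.0
[323.94644782 235.57255136]
[324.05319777 240.87243944]
-35 [341.93422947 205.20835735]
0 [323.93343651 199.60482766]
35 [305.89614129 205.16792912]
```

View pics/w8.png

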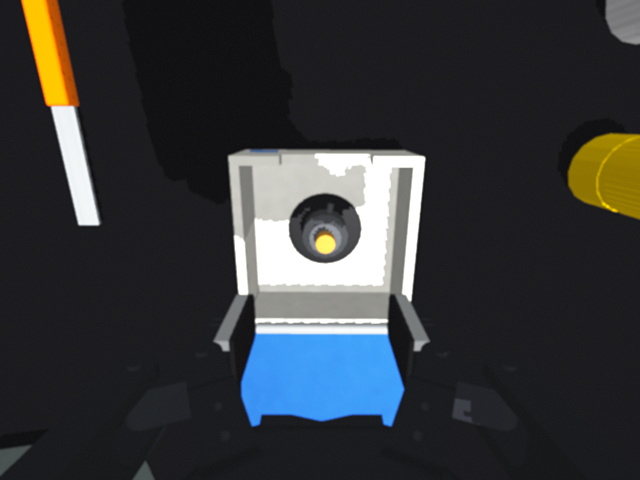

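Run:
```python
from h import *
c=dict(np.load("w8.npz")); im=c["image"][185:275,275:375,::-1].astype(float)
e=np.clip(255*(im/110)**.6,0,255).astype(np.uint8)
cv2.imwrite("pics/w8c.png",cv2.resize(e,(600,540),interpolation=cv2.INTER_CUBIC))
```

```text
(no output)
```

View pics/w8c.png

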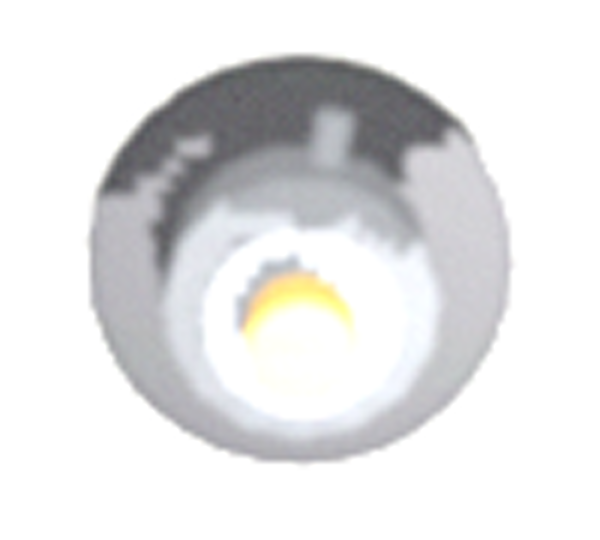

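Run:
```python
from bench import arm; from h import *
c=dict(np.load("w8.npz"))
q=lambda X,Y,z:px(c,275+(X+.5)/6-.5,185+(Y+.5)/6-.5,z)
p=q(300,333,.046); print("plunger",p)
ax=p[:2]
ring=q(300,258,.010); print("ring",ring)
for X,Y in [(333,112),(328,160)]:
  for z in (.0195,.022):
    t=q(X,Y,z)[:2]; 
    for a in (ax,ring[:2],np.array([.594,.0105])):
      d=t-a; print(X,z,np.hypot(*d).round(4),"ang from front deg",np.degrees(np.arctan2(d[1],d[0])-(np.pi-.178)).round(1),end=" | ")
    print()
t0=q(328,160,.0195);t1=q(333,112,.0195);d=t1-t0;print(np.degrees(np.arctan2(d[1],d[0])-(np.pi-.178)))
s=.5*(q(165,330,.028)+q(440,330,.028));print("spigot",s)
for X,Y in [(229.5,158),(424,158)]: print(px(c,X,Y,.054))
go(arm,(.4723,.2555,.13,1.393))
```

```text
plunger [0.59348308 0.01097265 0.046     ]
ring [0.59521022 0.01096357 0.01      ]
333 0.0195 0.021 ang from front deg -11.9 | 333 0.0195 0.0226 ang from front deg -10.2 | 333 0.0195 0.0217 ang from front deg -12.5 | 
333 0.022 0.0216 ang from front deg -11.4 | 333 0.022 0.0232 ang from front deg -9.8 | 333 0.022 0.0222 ang from front deg -12.0 | 
328 0.0195 0.0148 ang from front deg -14.7 | 328 0.0195 0.0164 ang from front deg -12.1 | 328 0.0195 0.0155 ang from front deg -15.4 | 
328 0.022 0.0154 ang from front deg -13.9 | 328 0.022 0.017 ang from front deg -11.5 | 328 0.022 0.0161 ang from front deg -14.6 | 
-5.311198107829383
spigot [0.59927232 0.01042347 0.028     ]
[ 0.52596214 -0.03842136  0.054     ]
[0.54766839 0.08289915 0.054     ]
t 14.4 tcp [0.5934 0.0096 0.1353] xang 1.3931 w 0.06 F [-0.53 -0.68  1.04] tilt [ 0.001 -0.001 -1.   ] q [-0.12  0.37 -0.06  1.14 -0.    0.05]
  shift [ 1.103 -0.813  0.025] turn 0.0
```

Request:
arm_command([
  [[0.15, -0.1, 0], 0, 85],
  [[0.35, -0.23, 0], 0, 85],
  [[0.55, -0.4, 0], 0, 85],
  [[0.75, -0.55, 0], 0, 85],
  [[0.9, -0.7, 0], 0, 85],
  [[1, -0.75, 0], 0, 85],
  [[1, -0.813, -0.02], 0, 85],
  [[1, -0.813, -0.05], 0, 85],
  [[1, -0.813, -0.05], 0, 85],
])

```text
time: 15.3
tool_pos: [0.4694, 0.2341, 0.1464]
eef_rot: [2.409, 2.012, 0.003]
force: [0.5, 0.9, 0.3]
grip_width: 0.0851
```

Run:
```python
from bench import arm; from h import *
c=arm.capture("wrist"); np.savez("w9.npz",**c); im=c["image"].astype(int)
go(arm,(.4723,.2555,.13,1.393))
p=proj(c,(.4723,.2555,.072)); print("exp",p)
x,y=p.round().astype(int)
r=(im[...,0]>120)&(im[...,1]<90)&(im[...,2]<90)
v,u=np.nonzero(r); k=(abs(u-x)<80)&(abs(v-y)<80); print("red",k.sum(),u[k].mean(),v[k].mean(),u[k].min(),u[k].max(),v[k].min(),v[k].max())
y0=max(0,y-100);x0=max(0,x-150); cr=c["image"][y0:y0+200,x0:x0+266,::-1]; print(x0,y0)
cv2.imwrite("pics/w9c.png",cv2.resize(cr,(798,600),interpolation=cv2.INTER_CUBIC))
```

```text
t 15.35 tcp [0.4696 0.234  0.1458] xang 1.3913 w 0.085 F [-0.64 -1.25 -0.78] tilt [ 0.003 -0.001 -1.   ] q [ 0.3   0.25 -0.21  1.11 -0.    0.48]
  shift [ 0.108 -0.006  0.079] turn -0.001
exp [355.51739041 245.67176224]
red 33 371.1515151515151 218.87878787878788 368 374 214 224
206 146
```

View pics/w9c.png

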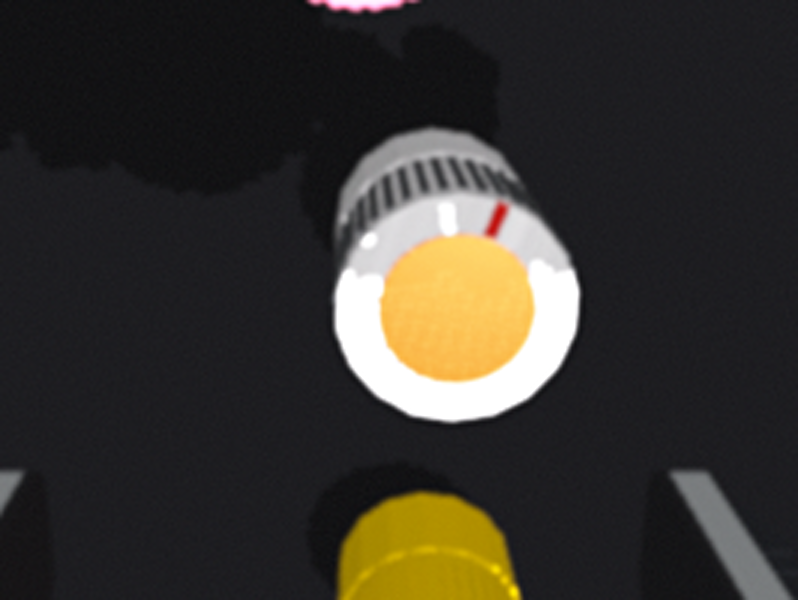

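Run:
```python
from bench import arm; from h import *
c=dict(np.load("w9.npz"))
m=px(c,358.6,248.2,.072); o=px(c,(206+456/3),(146+311/3),.072); r=px(c,371.15,218.88,.072); 
print(m,o)
for k in (m,o):
  d=r-k; print(np.hypot(*d[:2]),np.arctan2(d[1],d[0]))
go(arm,(m[0],m[1],.1,1.393),(m[0],m[1],.034,1.393))
```

```text
[0.47445082 0.25726616 0.072     ] [0.47541834 0.25671906 0.072     ]
0.021683248754353204 2.6112137981642616
0.022794606467455392 2.6119811601462986
t 15.35 tcp [0.4696 0.234  0.1458] xang 1.3913 w 0.085 F [-0.64 -1.25 -0.78] tilt [ 0.003 -0.001 -1.   ] q [ 0.3   0.25 -0.21  1.11 -0.    0.48]
  shift [0.119 0.002 0.229] turn -0.001
  shift [0.119 0.001 0.559] turn -0.001
```

Request:
arm_command([
  [[0.06, 0, 0], 0, 85],
  [[0.119, 0, 0], 0, 85],
  [[0.119, 0, 0.05], 0, 85],
  [[0.119, 0, 0.2], 0, 85],
  [[0.119, 0, 0.35], 0, 85],
  [[0.119, 0, 0.5], 0, 85],
  [[0.119, 0, 0.555], 0, 85],
  [[0.119, 0, 0.555], 0, 85],
  [[0.119, 0, 0.555], 0, 40],
  [[0.119, 0, 0.555], 0, 40],
])

```text
time: 16.35
tool_pos: [0.475, 0.2577, 0.0361]
eef_rot: [2.409, 2.012, 0.006]
force: [0.1, 0.4, -0.2]
grip_width: 0.0579
```

Request:
arm_command([
  [[0, 0, 0], 0, 30],
  [[0, 0, 0], 0, 30],
  [[0, 0, 0], 0, 30],
  [[0, 0, -0.05], 0, 30],
  [[0, 0, -0.2], 0, 30],
  [[0, 0, -0.4], 0, 30],
  [[0, 0, -0.5], 0, 30],
  [[0, 0, -0.5], 0, 30],
])

```text
time: 17.15
tool_pos: [0.4759, 0.2582, 0.1398]
eef_rot: [2.408, 2.01, 0.014]
force: [-0.7, 0.1, -2.0]
grip_width: 0.0529
```

Run:
```python
from bench import arm; from h import *
c=arm.capture("wrist"); np.savez("w10.npz",**c); im=c["image"].astype(int)
go(arm,(.594,.011,.134,1.573))
t=arm.observe()["tool_pos"]; d=np.array([np.cos(-.178),np.sin(-.178),0])
r=(im[...,0]>110)&(im[...,1]<90)&(im[...,2]<90); v,u=np.nonzero(r); k=(abs(u-320)<120)&(v>100)
print("red",k.sum(),u[k].mean(),v[k].mean())
for zt in (.034,): print("exp top centre",proj(c,t+[0,0,.072-zt]))
o=((im[...,0]>150)&(im[...,1]>100)&(im[...,2]<130)&~r); v2,u2=np.nonzero(o); k2=(abs(u2-320)<120)&(abs(v2-300)<160)
print("orange",k2.sum(),u2[k2].mean(),v2[k2].mean(),u2[k2].min(),u2[k2].max(),v2[k2].min(),v2[k2].max())
cv2.imwrite("pics/w10.png",c["image"][:,:,::-1])
```

```text
t 17.2 tcp [0.4751 0.2579 0.1377] xang 1.3915 w 0.0527 F [-0.36  0.04 -2.4 ] tilt [ 0.008  0.001 -1.   ] q [ 0.34  0.28 -0.19  1.09 -0.    0.52]
  shift [-1.109  0.805  0.022] turn -0.116
red 190 329.2736842105263 257.0
exp top centre [323.8283199  350.58739176]
orange 6842 321.1359251680795 354.69921075708857 273 369 290 420
```

Run:
```python
from h import *
c=dict(np.load("w10.npz")); im=c["image"].astype(int)
r=(im[...,0]>110)&(im[...,1]<90)&(im[...,2]<90); v,u=np.nonzero(r); k=(abs(u-320)<120)&(v>100); print("red",u[k].min(),u[k].max(),v[k].min(),v[k].max(), np.polyfit(v[k],u[k],1))
o=((im[...,0]>150)&(im[...,1]>100)&(im[...,2]<130)&~r).astype(np.uint8)
n,l,s,ce=cv2.connectedComponentsWithStats(o); i=np.argsort(-s[1:,4])[:3]+1; print(s[i],ce[i])
m=l==i[0]
for q in range(285,425,10):
    w=np.nonzero(m[q])[0]; print(q,(w.min(),w.max(),len(w)) if len(w) else None, im[q,321])
```

```text
red 235 350 101 419 [  0.3036835  251.22702367]
[[ 273  309   97   82 6237]
 [ 250   61   63   68 3327]
 [ 288  402   67   19  586]] [[321.10517877 349.49029982]
 [280.89900812  94.19837692]
 [320.70136519 411.95392491]]
285 None [217 215 217]
295 None [232 231 232]
305 None [233 232 233]
315 (np.int64(296), np.int64(347), 52) [251 172  50]
325 (np.int64(283), np.int64(359), 77) [250 169  47]
335 (np.int64(276), np.int64(366), 91) [250 170  45]
345 (np.int64(274), np.int64(369), 96) [250 170  47]
355 (np.int64(274), np.int64(369), 96) [250 171  48]
365 (np.int64(277), np.int64(366), 90) [250 166  43]
375 (np.int64(283), np.int64(359), 77) [250 166  44]
385 (np.int64(297), np.int64(344), 48) [250 167  45]
395 None [255 255 255]
405 None [255 255 255]
415 None [255 255   0]
```

Run:
```python
from bench import arm; from h import *
c=dict(np.load("w10.npz")); im=c["image"].astype(int)
r=(im[...,0]>im[...,1]+60)&(im[...,1]<110)&(im[...,2]<110); r[:270]=0; r[315:]=0; r[:,:250]=0;r[:,400:]=0
v,u=np.nonzero(r); print(len(u),u.mean(),v.mean(),v.min(),v.max())
z=arm.observe()["tool_pos"][2]-.036+.072
a=px(c,321.1,349.5,z); b=px(c,u.mean(),v.mean(),z); d=b-a; print(a,np.hypot(*d[:2]),np.arctan2(d[1],d[0]))
pin=np.pi-.178-np.radians(10.5); print(pin, "xang target", 1.3915+pin-np.arctan2(d[1],d[0]))
```

```text
149 343.8255033557047 300.46308724832215 291 310
[0.47596424 0.25673268 0.17374653] 0.022099958596406573 2.590809686049194
2.7803330821303884 xang target 1.5810233960811941
```

Request:
arm_command([
  [[-0.1, 0.07, 0], -0.02, 30],
  [[-0.25, 0.18, 0], -0.05, 30],
  [[-0.4, 0.29, 0], -0.08, 30],
  [[-0.55, 0.4, 0], -0.12, 30],
  [[-0.7, 0.51, 0], -0.12, 30],
  [[-0.85, 0.62, 0], -0.12, 30],
  [[-1, 0.73, 0], -0.12, 30],
  [[-1, 0.805, 0], -0.12, 30],
  [[-1, 0.805, 0], -0.12, 30],
])

```text
time: 18.1
tool_pos: [0.5986, 0.0309, 0.1366]
eef_rot: [2.212, 2.227, 0.007]
force: [-0.2, 0.3, -1.4]
grip_width: 0.0528
```

Run:
```python
from bench import arm; from h import *
go(arm,(.5935,.0112,.137,1.581),(.5935,.0112,.085,1.581),(.5935,.0112,.046,1.581))
```

```text
t 18.1 tcp [0.5986 0.0309 0.1366] xang 1.5776 w 0.0528 F [-0.16  0.33 -1.42] tilt [ 0.006  0.001 -1.   ] q [-0.09  0.38 -0.05  1.14  0.   -0.1 ]
  shift [-0.099 -0.026 -0.002] turn -0.002
  shift [-0.099 -0.028  0.258] turn -0.002
  shift [-0.099 -0.029  0.453] turn -0.002
```

Request:
arm_command([
  [[-0.05, -0.015, 0], -0.002, 30],
  [[-0.099, -0.026, 0], -0.002, 30],
  [[-0.099, -0.027, 0.05], -0.002, 30],
  [[-0.099, -0.028, 0.15], -0.002, 30],
  [[-0.099, -0.028, 0.24], -0.002, 30],
  [[-0.099, -0.028, 0.258], -0.002, 30],
  [[-0.099, -0.028, 0.258], -0.002, 30],
])

```text
time: 18.8
tool_pos: [0.5927, 0.0115, 0.0844]
eef_rot: [2.209, 2.231, 0.006]
force: [0.2, -0.9, -1.6]
grip_width: 0.0525
```

Run:
```python
from bench import arm; from h import *
go(arm,(.5935,.0112,.066,1.581),(.5935,.0112,.058,1.581),(.5935,.0112,.046,1.581))
```

```text
t 18.8 tcp [0.5927 0.0115 0.0844] xang 1.5811 w 0.0525 F [ 0.22 -0.95 -1.58] tilt [ 0.004  0.001 -1.   ] q [-0.12  0.41 -0.15  1.01  0.   -0.13]
  shift [-0.001  0.004  0.092] turn 0.0
  shift [-0.002  0.003  0.132] turn 0.0
  shift [-0.002  0.003  0.192] turn 0.0
```

Request:
arm_command([
  [[0, 0.002, 0.03], 0, 30],
  [[0, 0.002, 0.06], 0, 30],
  [[0, 0.002, 0.09], 0, 30],
  [[0, 0.002, 0.11], 0, 30],
  [[0, 0.002, 0.125], 0, 30],
  [[0, 0.002, 0.135], 0, 30],
  [[0, 0.002, 0.145], 0, 30],
  [[0, 0.002, 0.155], 0, 30],
  [[0, 0.002, 0.155], 0, 30],
])

```text
time: 19.7
tool_pos: [0.5946, 0.0117, 0.0537]
eef_rot: [2.207, 2.23, 0.01]
force: [5.1, 2.1, -2.7]
grip_width: 0.0529
```

Run:
```python
from bench import arm; from h import *
go(arm,(.5935,.0112,.058,1.581),(.5935,.0112,.046,1.581))
```

```text
t 19.7 tcp [0.5946 0.0117 0.0537] xang 1.5813 w 0.0529 F [ 5.13  2.06 -2.7 ] tilt [ 0.007  0.002 -1.   ] q [-0.12  0.43 -0.19  0.94  0.   -0.13]
  shift [-0.002 -0.005 -0.022] turn 0.0
  shift [-0.003 -0.006  0.038] turn 0.0
```

Request:
arm_command([
  [[0, 0.002, 0.01], 0, 30],
  [[0, 0.002, 0.02], 0, 30],
  [[0, 0.002, 0.03], 0, 30],
  [[0, 0.002, 0.037], 0, 30],
  [[0, 0.002, 0.042], 0, 30],
  [[0, 0.002, 0.042], 0, 30],
])

```text
time: 20.3
tool_pos: [0.5954, 0.0117, 0.0467]
eef_rot: [2.206, 2.23, 0.011]
force: [-1.5, 3.0, 15.5]
grip_width: 0.0529
```

Run:
```python
from bench import arm; from h import *
go(arm,(.594,.0112,.046,1.581))
```

```text
t 20.3 tcp [0.5954 0.0117 0.0467] xang 1.5814 w 0.0529 F [-1.52  2.97 15.52] tilt [ 0.009  0.002 -1.   ] q [-0.12  0.44 -0.2   0.92  0.   -0.13]
  shift [-0.003 -0.007  0.003] turn 0.0
```

Request:
arm_command([
  [[0, 0, 0.008], 0, 30],
  [[0, 0, 0.014], 0, 30],
  [[0, 0, 0.014], 0, 30],
  [[0, 0, 0.014], 0, 30],
  [[0, 0, 0.014], 0, 30],
])

```text
time: 20.8
tool_pos: [0.5955, 0.0118, 0.0466]
eef_rot: [2.204, 2.228, 0.013]
force: [-7.3, 0.3, 28.8]
grip_width: 0.0528
```

Run:
```python
from bench import arm; from h import *
go(arm,(.594,.0112,.046,1.581))
c=arm.capture("scene"); np.savez("s11.npz",**c)
im=c["image"][:,:,::-1]; cv2.imwrite("pics/s11.png",cv2.resize(im[150:330,200:440],(800,600),interpolation=cv2.INTER_CUBIC))
p=np.array([.594,.011])
for z in (.082,.084,.088): print(z,proj(c,(*p,z)))
```

```text
t 20.8 tcp [0.5955 0.0118 0.0466] xang 1.5816 w 0.0528 F [-7.31  0.31 28.84] tilt [ 0.011  0.001 -1.   ] q [-0.12  0.44 -0.2   0.92  0.   -0.13]
  shift [-0.003 -0.008  0.003] turn 0.0
0.082 [348.48435316 243.98016749]
0.084 [348.50542027 243.22788118]
0.088 [348.54767058 241.71916297]
```

View pics/s11.png

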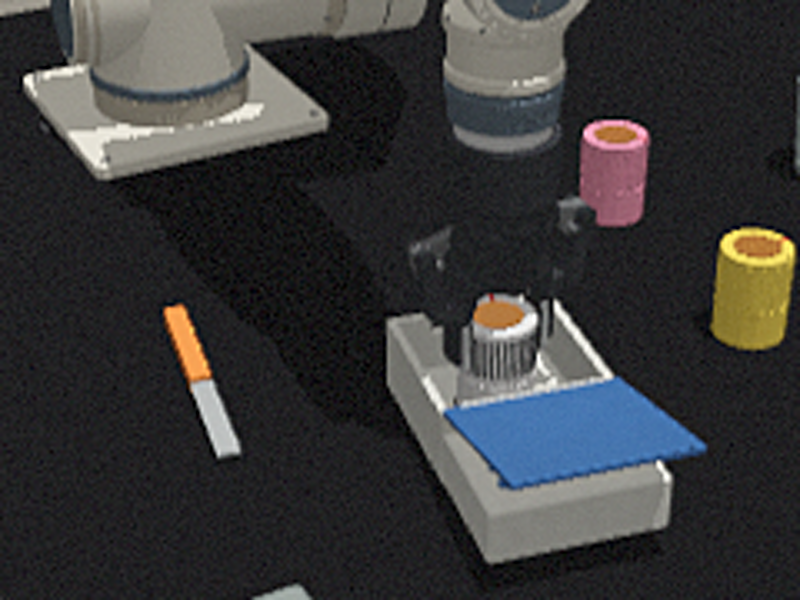

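Request:
arm_command([
  [[0, -0.006, 0.012], 0, 30],
  [[0, -0.006, 0.012], 0, 30],
  [[0, -0.006, 0.012], 0, 30],
  [[0, -0.006, 0.012], 0, 30],
  [[0, -0.006, 0.012], 0, 30],
])

```text
time: 21.35
tool_pos: [0.5955, 0.0118, 0.0466]
eef_rot: [2.202, 2.226, 0.018]
force: [-1.1, 3.1, 21.9]
grip_width: 0.0527
```

Run:
```python
from bench import arm; from h import *
go(arm,(.594,.0112,.046,1.581))
import time
c=arm.capture("wrist"); go(arm,(.594,.0112,.046,1.581))
```

```text
t 21.35 tcp [0.5955 0.0118 0.0466] xang 1.5816 w 0.0527 F [-1.1   3.1  21.86] tilt [ 0.015  0.001 -1.   ] q [-0.12  0.44 -0.21  0.92  0.   -0.13]
  shift [-0.003 -0.008  0.003] turn 0.0
t 21.4 tcp [0.5955 0.0118 0.0466] xang 1.5816 w 0.0527 F [-2.06  2.27 22.39] tilt [ 0.015  0.001 -1.   ] q [-0.12  0.44 -0.21  0.92  0.   -0.13]
  shift [-0.003 -0.008  0.003] turn 0.0
```

Run:
```python
from bench import arm
print(arm.close_job())
```

```text
the job is handed in; nothing more can be done
None
```

The job is handed in at about 21.4 s of the 72 s allowed. No verdict was reported, and as far as my checks show, every step was met.

**What I did**
- I first gripped the spatula the wrong way round for the last joint's range, so I laid it on the bench, turned the gripper half round and gripped it again.
- I slid the blade about 25 mm into the slot, levered the cover up along its arc and threw it right back. Then I laid the spatula down at about (0.44, -0.15), well clear of the photometer.
- From the wrist camera I measured the spigot's pin at about -10.5° from the photometer's front and the cell's red mark at 2.59 rad. I gripped the cell on its knurl, turned it to match and lowered it. The keyway went over the pin with no searching.

**Last checks**
- **Home:** the tool stopped at a height of 0.0466 m and moved only 0.1 mm when the push rose from about 16 N to 29 N, so the cell is on the floor. From the grip height, its underside works out at about 10.5 mm above the bench, against 10 mm for home.
- **Grip and push:** I finished holding about 22 N down and about 3 N sideways, with the tool still at rest. The fingers are on the cell at 52.7 mm, and the tool's tilt is about 0.015 rad.
- **Scene:** the last scene picture shows the cover open and the spatula flat and clear. I did not check the glassware for movement, though nothing was moved near it.

**What disagreed**
- In the last scene picture the cell's top lies about 2 pixels (5 to 7 mm) to the side of where I computed it. I judged this to be calibration and reading error, because the bore on the spigot leaves only about 1.5 mm of play.
- The spatula grip read about 14 mm on a handle listed as 16 mm wide, but it held firmly throughout.

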